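# Check-weigh a fresh label roll and load it on the unwinder

### The job

Take the white label roll with the blue core out of the rack, stand it flat and wholly on the balance pan and let go for a good second so the reading can settle. Then take it again around its outside and thread it down over the black upright spindle of the blue label unwinder until it rests fully home on the aluminium disc, and let go. Set it down both times, never drop it, and leave the yellow roll and the other bench things where they are.

Things in the scene. Friction and masses are not known exactly. Their poses are not given: they have to be found in the camera images.
- roll: Label roll to load: rigid hollow cylinder, white paper on a blue core, axis upright. Outside diameter 68 mm, bore 50 mm right through (wall 9 mm), height 45 mm, about 90 g. Origin: centre of its underside, z along its axis. It stands in a snug rack slot (2 mm play) open at the front and top: there only the front of its wall can be pinched, one finger in the bore, one in front.
- rack: Grey two-slot rack, fixed, 86 x 159 x 50 mm (x, y, z), floor 6 mm, walls 5 mm thick. Origin: centre of its underside; x points to its closed back, the open front looks along -x. Rolls stand on the floor at y = +38.5 and -38.5 mm, x = 0, either roll in either slot. Side walls stop 7 mm short of the rolls' front and 1 mm below their tops.
- pan (a point): Centre of the top of the balance's round steel pan (130 mm diameter, 68 mm above the bench, fixed). The white balance body under it is 205 x 170 mm (its x, y), 52 mm high, with a blue display panel at its -x end.
- seat (a point): Centre of the top of the aluminium disc (92 mm diameter, 20 mm above the bench) at the foot of the unwinder's black spindle; z along the spindle. Spindle: 45 mm diameter, 60 mm high above this point, the last 10 mm tapering to 32 mm. Blue base plate: 14 mm high, x -60 to 140, y -60 to 60 mm about this point; a roller bracket 50 mm above the bench stands at x = 100 to 135 mm.
- spindle_top (a point): Centre of the top of the black spindle, 60 mm above the seat.
- spare_roll: The other label roll, same sizes, yellow paper on a black core, in the rack's other slot: bystander. Origin: centre of its underside.
- jar_a: White plastic jar with blue band, 58 mm diameter, 80 mm high: bystander. Origin: centre of its underside.
- jar_b: White plastic jar with blue band, 62 mm diameter, 100 mm high: bystander. Origin: centre of its underside.
- dishes: Stack of three culture dishes, 57 mm diameter, 46 mm high: bystander. Origin: centre of its underside.
- bottle: Clear glass bottle with blue cap, 70 mm diameter, 150 mm high: bystander. Origin: centre of its underside.
- beaker: Glass beaker, 70 mm diameter, 90 mm high: bystander. Origin: centre of its underside.
- tip_box: Blue pipette tip box with clear lid, 85 x 120 x 59 mm: bystander. Origin: centre of its underside.
Things that resemble listed ones, but are neither listed nor needed, are in the scene too. Of the things that look like the roll, the smallest one is meant. What is shaped like the part that bears seat but green or purple is not meant.

How it is judged:
By the outcome, as a careful person would: the job done as asked, in the order asked, and still so for the second after the job is handed in, with the robot touching nothing.
It also fails if it takes over 59 s, if anything falls off the work surface, if the arm or the gripper's body presses on something with over 40 N, if the wrist force passes 120 N, or if a joint passes its speed limit or range.

### The arm

A 7-joint arm with a two-finger parallel gripper is mounted at the origin on the work surface. World frame = base frame: x ahead of the robot, y to its left, z up, the work surface at z = 0. Lengths are in m, angles in rad, forces in N, time in s.
With the tool pointing down it reaches from about 0.425 to 0.925 m from the base axis. Payload 6.8 kg.
Tool frame: the origin (TCP) lies at the very end of the fingers, on their centre line; the grasp point (between the pads) lies 19 mm behind it; z points along the fingers, y is the line along which they close (so a half turn about z gives the same grasp; the last joint's range is limited). The gripper opens to 85 mm and grips with 20 to 120 N. Pads are 22 mm wide; open, the fingers measure 114 mm over their backs; the gripper's body (76 mm by 85 mm) begins 54 mm behind the grasp point. The pads swing forward as they close: fully open they stand 13 mm farther back than shut.
Start: joints at [1.033, 0.477, 0.022, 1.555, -0.011, 1.109, -0.083], TCP at [0.281, -0.614, 0.231] pointing down, gripper open.
Joint ranges: [-2.96, 2.96], [-0.34, 2.1], [-1.41, 1.46], [0.24, 2.44], [-1.37, 4.51], [0.17, 1.92], [-2.96, 2.96]. Speed limits (rad/s): [2.39, 2.39, 3.14, 3.14, 3.14, 3.14, 3.14].

### API

Orientations are given as a rotation vector (axis times angle).
In Python, from bench import r gives the robot as it stands. The module is installed in compiled form; this text tells all that it offers.
- The arm moves only by the tool servo_tool, never from a script. Its argument "commands" is a list of rows, each a list of 7 numbers: the turn, a rotation vector about the world's x, y, z in degrees, then the shift along the world's x, y, z in mm, then the closure, from 0 (fully open) to 1 (shut). A call has 1 to 5 rows; each row is the pose to reach, as a shift and turn from the pose commanded when the call began; what a row does not reach only later rows make up. A row lasts 1/12 s, in which the tool goes at most 41.7 mm and 7.16 degrees, less where a joint would pass 70% of its speed; a pose out of reach is approached as far as the arm can. A call with a gripper value outside its range is refused whole. The fingers move at their own pace and stop on an object; "force" is the grip in N (left out, the last holds). Time passes only in rows, so rows that repeat a pose let the fingers close. It gives the time, the measured TCP pose, the force, the opening and the grip force at its end, in the units of the state.
- r.get_obs(): the state, without advancing time (a new reading comes with each control period).
- r.grab_frame(name): name is "side" or "top" or "wrist"; returns (picture, depth): 400x640x3 uint8, blue, green, red; 400x640 float32, m along the optical axis (not along the pixel's ray), 0 where there is no reading.
- r.camera_info(name): a dict with "vertical_fov" (degrees; the focal length in pixels is half the picture's height over the tangent of half this angle, whatever the lens; pixels are square), "cx", "cy" (the principal point, pixels), "D" ([k1, k2, p1, p2, k3] as OpenCV has them; the pictures are not rectified), "cam_to_world" (4x4, takes a point from camera to world coordinates); the wrist camera has in their place "T_tool_cam" (4x4, takes a point from camera to tool coordinates, whose origin is the TCP and whose axes are the flange's). Camera axes: x right, y up, looking along -z (the intrinsics and any distortion apply to the point x, -y, -z); pixel columns grow to the right and rows downward; lengths in m; the calibration is good to about 2 mm. A picture is of the moment at which its call begins: read the wrist's pose just before it. camera_info takes no time and is no camera call.
- r.hand_in(): hands the job in; it is judged then, once.
The state is a dict: "clock": time; "joints": joint angles; "qvel": joint speeds; "tau": joint torques, N m; "tcp_pos": TCP position; "orientation": TCP orientation; "contact_force": force on the tool from outside, world axes, zero at the start; "moment": the same for the moment, N m; "grip_width": finger opening in m; "gripper_force": force on a finger pad.
Only numpy, scipy, OpenCV 4.12 (cv2) and the standard library are available. Lean on these libraries where they do the work, as an engineer would, in place of code of your own. Each camera call takes 0.05 s, during which the arm holds its last target. There are 200 camera calls.

## Working session

There is one attempt and no reset: what is moved stays moved. The work goes in short steps, Python scripts to look and compute and a tool call to move; the robot and the scene stay as the last step left them, time stands still between calls to the robot, and variables do not carry over. Pictures are saved under pics/ and viewed, at most 10 in all, crops included, and the job is handed in when it is done.

Besides the shell and the picture viewer there is one more tool, called after "Call:" in YAML: its name, and indented under it one key for each argument. servo_tool: Moves the arm, as the interface text tells. Its arguments: {"type":"object","properties":{"commands":{"type":"array"},"force":{"type":"number"}},"required":["commands"]}

```bash
mkdir -p pics; cat > h.py <<'E'
import numpy as np, cv2
from scipy.spatial.transform import Rotation as R
from bench import r
def cam(name):
    i=r.camera_info(name); f=200/np.tan(np.radians(i['vertical_fov'])/2)
    K=np.array([[f,0,i['cx']],[0,f,i['cy']],[0,0,1]])
    if 'cam_to_world' in i: T=np.array(i['cam_to_world'])
    else:
        o=r.get_obs(); W=np.eye(4); W[:3,:3]=R.from_rotvec(o['orientation']).as_matrix(); W[:3,3]=o['tcp_pos']
        T=W@np.array(i['T_tool_cam'])
    return K,np.array(i['D'],float),T
def rays(c,uv):
    K,D,T=c
    p=cv2.undistortPoints(np.array(uv,float).reshape(-1,1,2),K,D)[:,0]
    d=np.c_[p[:,0],-p[:,1],-np.ones(len(p))]
    return T[:3,3],d@T[:3,:3].T
def onplane(c,uv,z):
    o,d=rays(c,uv); return o+d*((z-o[2])/d[:,2])[:,None]
def pts(c,uv,dep):
    o,d=rays(c,uv); return o+d*np.array(dep)[:,None]
def grab(name,fn=None):
    c=cam(name); im,d=r.grab_frame(name)
    if fn: cv2.imwrite('pics/'+fn+'.png',im); np.savez('pics/'+fn+'.npz',im=im,d=d,K=c[0],D=c[1],T=c[2])
    return c,im,d
def load(fn):
    z=np.load('pics/'+fn+'.npz'); return (z['K'],z['D'],z['T']),z['im'],z['d']
E
python3 - <<'E'
from h import *
print(r.get_obs())
for n in ['top','side','wrist']:
    c,im,d=grab(n,n+'0'); print(n,c[2].round(3).tolist(),c[0][0,0],c[1])
E
```

```text
{'clock': 0.0, 'joints': array([ 1.0329017 ,  0.47780031,  0.02236585,  1.55644488, -0.01147806,
        1.10929845, -0.08307069]), 'qvel': array([ 0.00238781,  0.00236403, -0.00034234, -0.00027495,  0.00070772,
        0.00022561, -0.00023306]), 'tau': array([-1.75376795e-04, -5.96443856e+01,  1.60773341e+00, -2.81190741e+01,
        1.24327347e-02,  9.27876681e-03, -6.50831922e-07]), 'tcp_pos': array([ 0.28098304, -0.61309102,  0.23032887]), 'orientation': array([-3.06762047e+00, -6.69622623e-01,  8.63752040e-04]), 'contact_force': array([ 0.01633776, -0.1228878 ,  0.11563431]), 'moment': array([0.01808354, 0.00985905, 0.00622847]), 'gripper_force': 0.0, 'grip_width': 0.08528079854289947}
top [[-0.01, 0.987, -0.161, 0.234], [-1.0, -0.013, -0.015, 0.028], [-0.017, 0.161, 0.987, 1.949], [0.0, 0.0, 0.0, 1.0]] 514.2514579620508 [-0.06875677  0.          0.          0.          0.        ]
side [[-0.847, 0.273, -0.456, 0.042], [-0.531, -0.464, 0.709, 0.82], [-0.018, 0.843, 0.538, 0.685], [0.0, 0.0, 0.0, 1.0]] 381.2593429443763 [-0.04625988  0.          0.          0.          0.        ]
wrist [[0.417, 0.873, 0.251, 0.345], [-0.909, 0.401, 0.115, -0.583], [-0.0, -0.276, 0.961, 0.373], [0.0, 0.0, 0.0, 1.0]] 279.0300524729881 [-0.04458043  0.          0.          0.          0.        ]
```

View pics/top0.png

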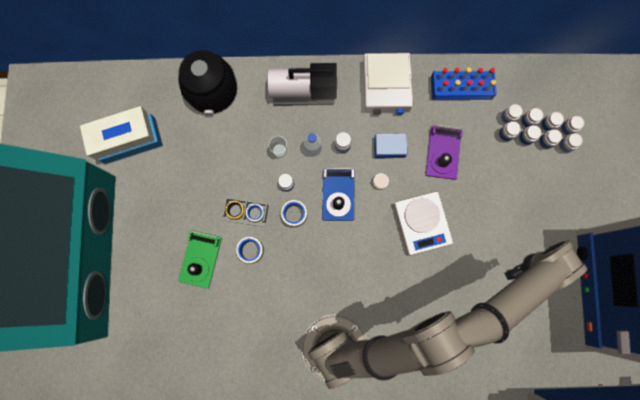

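View pics/side0.png

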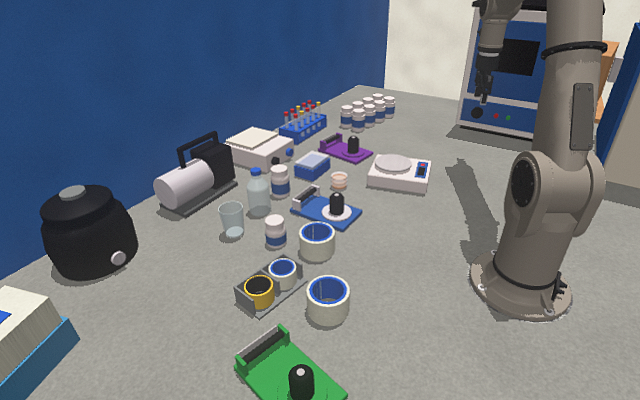

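Top view: candidates for the roll are the white/blue rolls at (256,212) in the rack, (294,213) and (249,250) free-standing and bigger, and the yellow one at (235,210). The rack one is the smallest and in the rack. Unwinders: blue (339,200), green (200,262) and purple (444,152) are decoys. The balance pan is at (422,215). Next, a close crop and a measurement.

```bash
python3 - <<'E'
from h import *
c,im,d=load('top0')
a=cv2.resize(im[190:270,215:375],None,fx=5,fy=5,interpolation=cv2.INTER_CUBIC)
cs,ims,ds=load('side0')
b=cv2.resize(ims[235:325,225:385],None,fx=5,fy=5,interpolation=cv2.INTER_CUBIC)[:, :]
cv2.imwrite('pics/crop.png',cv2.resize(np.vstack([a,b]),(560,595)))
vv,uu=np.mgrid[0:400,0:640]
P=pts(c,np.c_[uu.ravel(),vv.ravel()],d.ravel()).reshape(400,640,3)
def reg(name,u0,u1,v0,v1,z0,z1):
    s=P[v0:v1,u0:u1].reshape(-1,3); m=(s[:,2]>z0)&(s[:,2]<z1)
    q=s[m]; print(name,len(q),q.mean(0).round(4),'minmaxc',((q.min(0)+q.max(0))/2).round(4),np.ptp(q,axis=0).round(3), cv2.minAreaRect((q[:,:2]*1000).astype(np.float32)))
reg('rack',218,272,193,230,.025,.07)
reg('roll',245,272,193,230,.044,.07)
reg('yel',220,245,193,230,.044,.07)
reg('big1',275,310,195,232,.03,.09)
reg('big2',230,268,232,268,.03,.09)
reg('pan',395,452,190,240,.06,.08)
reg('bal',385,465,185,260,.03,.08)
reg('base',315,360,165,228,.008,.1)
reg('spin',325,352,190,215,.06,.1)
E
```

```text
rack 525 [0.512  0.3311 0.0474] minmaxc [0.513  0.332  0.0451] [0.094 0.169 0.04 ] ((509.3532409667969, 332.0591125488281), (162.2607421875, 77.02274322509766), 80.7059555053711)
roll 189 [0.5058 0.2893 0.0514] minmaxc [0.506  0.2893 0.0532] [0.08  0.081 0.018] ((503.4856262207031, 293.36102294921875), (84.12602233886719, 73.53250122070312), 81.47727966308594)
yel 192 [0.5173 0.372  0.0517] minmaxc [0.5176 0.3722 0.0546] [0.081 0.081 0.021] ((515.2985229492188, 369.7856140136719), (83.31593322753906, 76.04335021972656), 81.33186340332031)
big1 307 [0.4936 0.1457 0.0622] minmaxc [0.4946 0.1463 0.0569] [0.096 0.093 0.053] ((494.55731201171875, 146.25428771972656), (93.18142700195312, 96.24996185302734), 89.42636108398438)
big2 319 [0.359  0.3096 0.0611] minmaxc [0.3584 0.3107 0.0547] [0.095 0.097 0.049] ((358.5088195800781, 310.7582702636719), (96.63214874267578, 94.927978515625), 87.26142883300781)
pan 963 [ 0.4773 -0.3292  0.068 ] minmaxc [ 0.4752 -0.3229  0.0699] [0.172 0.172 0.02 ] ((462.1773681640625, -329.9891052246094), (171.49432373046875, 155.0386962890625), 16.122907638549805)
bal 2499 [ 0.4499 -0.3319  0.0578] minmaxc [ 0.4661 -0.3184  0.0549] [0.264 0.241 0.05 ] ((485.4984436035156, -320.635986328125), (279.3559875488281, 181.73582458496094), 14.92662525177002)
base 1575 [ 0.5687 -0.0214  0.0247] minmaxc [ 0.5641 -0.0192  0.0494] [0.241 0.166 0.083] ((564.3421020507812, -19.17194366455078), (164.87095642089844, 241.34979248046875), 89.40816497802734)
spin 118 [ 0.529  -0.0201  0.0774] minmaxc [ 0.5314 -0.0208  0.0754] [0.044 0.041 0.031] ((531.4000854492188, -20.822364807128906), (40.9716911315918, 43.90886688232422), 89.81289672851562)
```

View pics/crop.png

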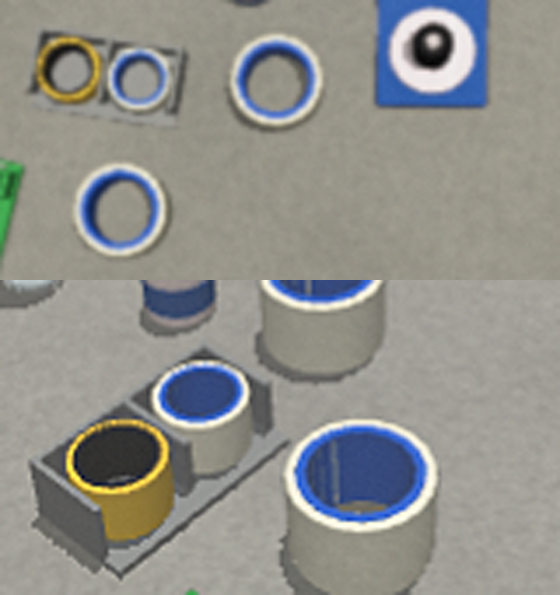

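Crop: the chosen roll sits in the rack's right slot (top crop (140,78)), visibly smaller than the two free-standing ones (275,80) and (120,210). The rack's open front faces the robot (-x), yawed about -8°. Moving with a wrist-camera stop at the pan.

Call:
servo_tool:
  commands:
    - [0,0,2.5,15,35,10,0]
    - [0,0,5,30,70,20,0]
    - [0,0,7.5,45,105,30,0]
    - [0,0,10,60,140,40,0]
    - [0,0,12.5,75,175,50,0]
  force: 40

```text
clock: 0.57
tcp_pos: [0.3565, -0.4367, 0.2815]
orientation: [-2.977, -1.003, 0.001]
contact_force: [0.9, 0.5, -0.1]
grip_width: 0.0853
gripper_force: 0.0
```

Call:
servo_tool:
  commands:
    - [0,0,2.5,15,35,0,0]
    - [0,0,5,30,70,0,0]
    - [0,0,7.5,45,105,0,0]
    - [0,0,7.5,45,105,0,0]
    - [0,0,7.5,45,105,0,0]

```text
clock: 0.98
tcp_pos: [0.4024, -0.3313, 0.2814]
orientation: [-2.903, -1.2, -0.001]
contact_force: [-0.5, -1.2, 0.3]
grip_width: 0.0853
gripper_force: 0.0
```

```bash
python3 -c "
from h import *
o=r.get_obs();print(o['clock'],o['tcp_pos'],abs(o['qvel']).max());grab('wrist','w_pan')"
```

```text
0.9833 [ 0.40239633 -0.33131431  0.28142832] 0.06455202028756613
```

Call:
servo_tool:
  commands:
    - [0,0,2.5,10,35,0,0]
    - [0,0,5,20,70,0,0]
    - [0,0,7.5,30,105,0,0]
    - [0,0,10,40,140,0,0]
    - [0,0,12.5,50,175,0,0]

```text
clock: 1.45
tcp_pos: [0.4511, -0.159, 0.2812]
orientation: [2.76, 1.499, -0.0]
contact_force: [1.0, 0.7, -0.4]
grip_width: 0.0853
gripper_force: 0.0
```

Call:
servo_tool:
  commands:
    - [0,0,2.5,10,35,0,0]
    - [0,0,5,20,70,0,0]
    - [0,0,7.5,20,105,0,0]
    - [0,0,7.5,20,105,0,0]
    - [0,0,7.5,20,105,0,0]

```text
clock: 1.87
tcp_pos: [0.4715, -0.0534, 0.2812]
orientation: [-2.654, -1.681, 0.0]
contact_force: [-0.3, -1.1, 0.6]
grip_width: 0.0851
gripper_force: 0.0
```

```bash
python3 -c "
from h import *
o=r.get_obs();print(o['clock'],o['tcp_pos'],abs(o['qvel']).max());grab('wrist','w_spin')"
```

```text
1.8667 [ 0.47147697 -0.05335074  0.28122403] 0.05778531052334628
```

Call:
servo_tool:
  commands:
    - [0,0,3.5,-3,35,0,0.2]
    - [0,0,7,-6,70,0,0.3]
    - [0,0,10.5,-10,105,0,0.4]
    - [0,0,14,-14,140,0,0.4]
    - [0,0,17.5,-18,175,0,0.4]

```text
clock: 2.33
tcp_pos: [0.4539, 0.12, 0.2813]
orientation: [2.371, 2.06, -0.0]
contact_force: [0.7, -0.8, -0.6]
grip_width: 0.0513
gripper_force: 0.0
```

Call:
servo_tool:
  commands:
    - [0,0,0,-5,35,-20,0.4]
    - [0,0,0,-10,70,-40,0.4]
    - [0,0,0,-15,100,-60,0.4]
    - [0,0,0,-15,100,-60,0.4]
    - [0,0,0,-15,100,-60,0.4]

```text
clock: 2.75
tcp_pos: [0.4383, 0.2204, 0.22]
orientation: [-2.368, -2.063, 0.004]
contact_force: [0.3, -0.5, 0.1]
grip_width: 0.051
gripper_force: 0.0
```

```bash
python3 -c "
from h import *
o=r.get_obs();print(o['clock'],o['tcp_pos'],o['grip_width'],abs(o['qvel']).max(),R.from_rotvec(o['orientation']).as_matrix().round(3));grab('wrist','w_roll')
a=[cv2.resize(load(n)[1],(400,250)) for n in ['w_pan','w_spin']]
cv2.imwrite('pics/m.png',np.hstack(a))"
```

```text
2.75 [0.43829489 0.2203918  0.2199871 ] 0.05101235234028085 0.03877386437324501 [[ 0.137  0.991 -0.003]
 [ 0.991 -0.137 -0.001]
 [-0.001 -0.003 -1.   ]]
```

View pics/w_roll.png

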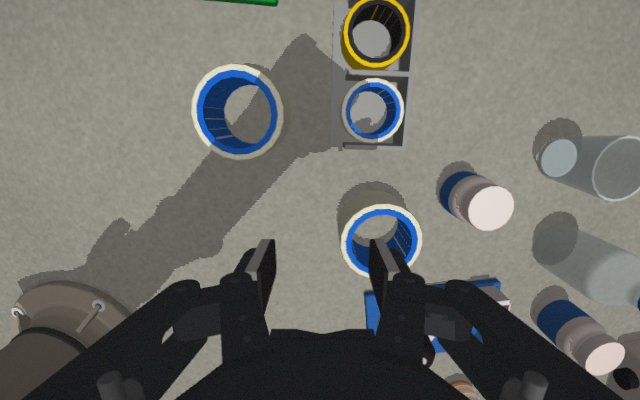

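View pics/m.png

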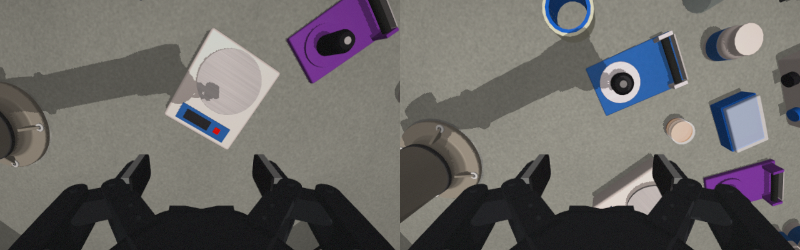

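```bash
cat >> h.py <<'E'
from scipy.optimize import least_squares
def cloud(c,d):
    vv,uu=np.mgrid[0:400,0:640]
    return pts(c,np.c_[uu.ravel(),vv.ravel()],d.ravel()).reshape(400,640,3)
def hull_circle(c,mask,z,r0=None):
    n,l,st,_=cv2.connectedComponentsWithStats(mask.astype(np.uint8)); k=1+np.argmax(st[1:,4])
    ct=max(cv2.findContours((l==k).astype(np.uint8),0,cv2.CHAIN_APPROX_NONE)[0],key=cv2.contourArea)
    p=onplane(c,ct[:,0],z)[:,:2]
    f=lambda q:np.hypot(p[:,0]-q[0],p[:,1]-q[1])-(r0 or q[2])
    s=least_squares(f,[*p.mean(0),r0 or .03],loss='soft_l1',f_scale=.001).x
    return s.round(4),len(p),np.abs(f(s)).mean().round(4),st[k]
E
python3 - <<'E'
from h import *
c,im,d=load('w_roll'); P=cloud(c,d); hsv=cv2.cvtColor(im,cv2.COLOR_BGR2HSV); Z=P[...,2]
win=np.zeros((400,640),bool); win[72:148,335:410]=1
blue=(hsv[...,0]>100)&(hsv[...,0]<125)&(hsv[...,1]>120)
white=(hsv[...,2]>150)&(hsv[...,1]<90)
print('ringZ',np.percentile(Z[win&white],[10,50,90]))
rim=win&(white|blue)&(Z>.044)
print('roll',hull_circle(c,rim,.051))
yw=np.zeros_like(win); yw[0:72,335:420]=1
print('yel',hull_circle(c,yw&(hsv[...,0]>15)&(hsv[...,0]<35)&(hsv[...,1]>120)&(Z>.044),.051))
w2=np.zeros_like(win); w2[0:155,330:415]=1
q=P[w2&(Z>.046)&(Z<.053)][:,:2]; print('rackrect',cv2.minAreaRect((q*1000).astype(np.float32)))
c,im,d=load('w_pan'); P=cloud(c,d); Z=P[...,2]
win[:]=0; win[60:200,290:440]=1
print('pan',hull_circle(c,win&(Z>.062)&(Z<.075),.068), np.median(Z[125:135,360:370]))
c,im,d=load('w_spin'); P=cloud(c,d); Z=P[...,2]; hsv=cv2.cvtColor(im,cv2.COLOR_BGR2HSV)
win[:]=0; win[85:180,300:400]=1
print('disc',hull_circle(c,win&(hsv[...,1]<60)&(hsv[...,2]>110),.02))
print('spinZ',np.percentile(Z[win&(Z>.075)],[50,90]))
print('top',hull_circle(c,win&(Z>.0765),.08))
print('shaft',hull_circle(c,win&(Z>.05)&(hsv[...,2]<90),.07))
E
```

```text
ringZ [0.0055344  0.04942903 0.05153948]
roll (array([0.5038, 0.2949, 0.0324]), 178, np.float64(0.0003), array([ 343,   78,   61,   64, 1333], dtype=int32))
yel (array([0.5136, 0.3693, 0.0315]), 350, np.float64(0.002), array([342,   0,  68,  69, 971], dtype=int32))
rackrect ((511.3254699707031, 326.436767578125), (148.37521362304688, 74.70487976074219), 82.04145050048828)
pan (array([ 0.4829, -0.3283,  0.0643]), 296, np.float64(0.0004), array([ 314,   77,  105,  106, 8678], dtype=int32)) 0.06801244664061659
disc (array([ 0.5341, -0.0197,  0.0451]), 184, np.float64(0.0004), array([ 320,   98,   65,   67, 2305], dtype=int32))
spinZ [0.07994117 0.08153688]
top (array([ 0.5338, -0.0189,  0.0175]), 90, np.float64(0.0004), array([342, 118,  30,  31, 723], dtype=int32))
shaft (array([ 0.5333, -0.0192,  0.0218]), 102, np.float64(0.0005), array([337, 116,  37,  36, 941], dtype=int32))
```

w_roll shows the white roll's rim at (373,110); w_pan and w_spin (half-scale montage) show the pan at (230,80) and the spindle at (622,83). Circle fits: roll (0.504,0.295), pan (0.483,-0.328), spindle (0.534,-0.019). Going to the front wall pinch.

Call:
servo_tool:
  commands:
    - [0,0,0,15,35,0,0.4]
    - [0,0,0,30,70,0,0.4]
    - [0,0,0,35,79,-30,0.4]
    - [0,0,0,35,79,-70,0.4]
    - [0,0,0,35,79,-110,0.4]
  force: 40

```text
clock: 3.22
tcp_pos: [0.4769, 0.299, 0.1115]
orientation: [2.372, 2.057, 0.006]
contact_force: [0.6, -0.1, -0.2]
grip_width: 0.0512
gripper_force: 0.0
```

Call:
servo_tool:
  commands:
    - [0,0,0,0,0,-25,0.4]
    - [0,0,0,0,0,-50,0.4]
    - [0,0,0,0,0,-50,0.4]

```text
clock: 3.47
tcp_pos: [0.4731, 0.2951, 0.0572]
orientation: [2.373, 2.057, -0.012]
contact_force: [0.2, -1.5, 0.4]
grip_width: 0.0509
gripper_force: 0.0
```

```bash
python3 -c "
from h import *
o=r.get_obs();print(o['clock'],o['tcp_pos'],o['contact_force']);grab('wrist','w_in')"
```

```text
3.4667 [0.47313055 0.29509396 0.05721982] [ 0.17787434 -1.46825263  0.41974841]
```

View pics/w_in.png

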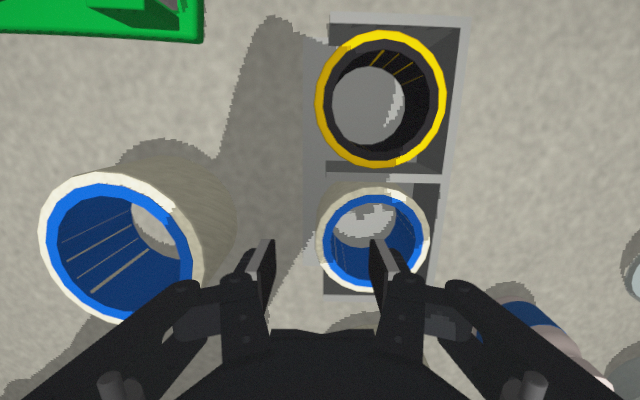

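The picture shows the white roll's rim at (373,238) with the right finger (383,255) over its bore and the left one (262,260) in front of it. Refitting after a settle.

Call:
servo_tool:
  commands:
    - [0,0,0,0,0,0,0.4]
    - [0,0,0,0,0,0,0.4]

```text
clock: 3.68
tcp_pos: [0.4753, 0.3002, 0.0634]
orientation: [2.37, 2.061, 0.005]
contact_force: [-0.5, -0.4, 0.0]
grip_width: 0.0519
gripper_force: 0.0
```

```bash
python3 - <<'E'
from h import *
o=r.get_obs();print(o['clock'],o['tcp_pos'],o['contact_force'])
c,im,d=grab('wrist','w_in2'); P=cloud(c,d); Z=P[...,2]
hsv=cv2.cvtColor(im,cv2.COLOR_BGR2HSV)
blue=(hsv[...,0]>100)&(hsv[...,0]<125)&(hsv[...,1]>120)
white=(hsv[...,2]>150)&(hsv[...,1]<90)
w=np.zeros((400,640),bool); w[180:236,310:435]=1
m=w&(white|blue)&(Z>.047)&(Z<.056)
q=P[m]; print(len(q),np.median(q[:,2]))
rr=lambda s:np.hypot(q[:,0]-s[0],q[:,1]-s[1])
s=least_squares(lambda s:np.clip(np.abs(rr(s)-.0295)-.0045,0,None)*1,[.5038,.2949]).x
print(s, np.percentile(rr(s),[1,50,99]))
E
```

```text
3.6833 [0.4753167  0.30024293 0.06342369] [-0.50290994 -0.41924877  0.03629394]
2412 0.051020304731202684
[0.50840306 0.29831468] [0.01849087 0.02804578 0.04556522]
```

Call:
servo_tool:
  commands:
    - [0,0,0,0,0,0,0.4]
    - [0,0,0,0,0,0,0.4]
    - [0,0,0,0,0,0,0.4]

```text
clock: 3.98
tcp_pos: [0.4737, 0.3005, 0.0621]
orientation: [2.369, 2.063, 0.002]
contact_force: [-0.2, 1.2, -0.2]
grip_width: 0.0513
gripper_force: 0.0
```

```bash
python3 - <<'E'
from h import *
o=r.get_obs();print(o['clock'],o['tcp_pos'],abs(o['qvel']).max(),R.from_rotvec(o['orientation']).as_matrix().round(3)[:,2])
c,im,d=grab('wrist','w_in3'); P=cloud(c,d); Z=P[...,2]
hsv=cv2.cvtColor(im,cv2.COLOR_BGR2HSV)
blue=(hsv[...,0]>100)&(hsv[...,0]<125)&(hsv[...,1]>120)
white=(hsv[...,2]>150)&(hsv[...,1]<60)
w=np.zeros((400,640),bool); w[183:232,310:440]=1
m=(w&(white|blue)&(Z>.047)&(Z<.056)).astype(np.uint8)
n,l,st,_=cv2.connectedComponentsWithStats(m); k=1+np.argmax(st[1:,4])
q=P[l==k]; print(len(q),np.median(q[:,2]),st[k])
rr=lambda s:np.hypot(q[:,0]-s[0],q[:,1]-s[1])
s=least_squares(lambda s:rr(s)-.0295,[.5038,.2949],loss='soft_l1',f_scale=.003).x
print(s, np.percentile(rr(s),[1,10,50,90,99]))
E
```

```text
3.9833 [0.47371083 0.30053154 0.06214457] 0.007928681616675627 [ 0.001  0.001 -1.   ]
1717 0.05122147056683096 [ 319  194  106   38 1717]
[0.50266178 0.2946857 ] [0.02476539 0.02575891 0.02969805 0.03280749 0.03349456]
```

Call:
servo_tool:
  commands:
    - [0,0,0,-1,-2,-15,0.4]
    - [0,0,0,-1,-2,-30,0.4]
    - [0,0,0,-1,-2,-45,0.4]
    - [0,0,0,-1,-2,-45,0.4]
    - [0,0,0,-1,-2,-45,0.4]

```text
clock: 4.45
tcp_pos: [0.4717, 0.2982, 0.016]
orientation: [-2.368, -2.064, 0.002]
contact_force: [-0.2, 0.3, 1.3]
grip_width: 0.0514
gripper_force: 0.0
```

Call:
servo_tool:
  commands:
    - [0,0,0,0,0,0,0.6]
    - [0,0,0,0,0,0,0.75]
    - [0,0,0,0,0,0,1]
    - [0,0,0,0,0,0,1]
    - [0,0,0,0,0,0,1]
  force: 30

```text
clock: 4.87
tcp_pos: [0.4728, 0.2987, 0.0172]
orientation: [2.369, 2.063, 0.002]
contact_force: [-0.2, -1.3, 6.4]
grip_width: 0.0106
gripper_force: 32.7
```

Call:
servo_tool:
  commands:
    - [0,0,0,0,0,0,1]
    - [0,0,0,0,0,0,1]
    - [0,0,0,0,0,0,1]

```text
clock: 5.12
tcp_pos: [0.4728, 0.2987, 0.0172]
orientation: [2.368, 2.063, 0.002]
contact_force: [-0.9, -1.3, 6.9]
grip_width: 0.0109
gripper_force: 32.8
```

Call:
servo_tool:
  commands:
    - [0,0,0,0,0,10,1]
    - [0,0,0,0,0,25,1]
    - [0,0,0,0,0,45,1]
    - [0,0,0,0,0,65,1]
    - [0,0,0,0,0,85,1]

```text
clock: 5.53
tcp_pos: [0.4719, 0.2982, 0.1025]
orientation: [-2.368, -2.064, 0.001]
contact_force: [0.7, -0.1, -1.2]
grip_width: 0.0109
gripper_force: 32.6
```

Call:
servo_tool:
  commands:
    - [0,0,0,0,0,20,1]
    - [0,0,0,0,0,40,1]
    - [0,0,0,0,0,60,1]
    - [0,0,0,0,0,60,1]
    - [0,0,0,0,0,60,1]

```text
clock: 5.95
tcp_pos: [0.4727, 0.2987, 0.1626]
orientation: [2.368, 2.063, 0.004]
contact_force: [0.3, -0.1, -1.1]
grip_width: 0.0107
gripper_force: 32.6
```

```bash
python3 - <<'E'
from h import *
o=r.get_obs();print(o['clock'],o['tcp_pos'],o['contact_force'],o['grip_width'])
c,im,d=grab('wrist','w_lift'); c2,i2,d2=grab('side','s_lift')
cv2.imwrite('pics/lift.png',np.hstack([cv2.resize(im,(480,300)),cv2.resize(i2[100:340,150:406],(320,300))]))
E
```

```text
5.95 [0.47272598 0.29866855 0.16264304] [ 0.33734963 -0.12993785 -1.10444322] 0.010720807735460481
```

View pics/lift.png

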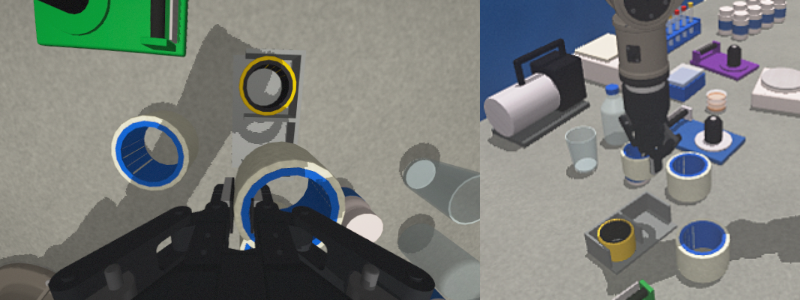

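The lift picture shows the white roll held by its front wall (wrist half (290,195)), the yellow one still in its slot (268,85). Carrying it to the pan.

Call:
servo_tool:
  commands:
    - [0,0,-2,0,-20,5,1]
    - [0,0,-4,0,-50,10,1]
    - [0,0,-6,0,-85,10,1]
    - [0,0,-9,0,-120,10,1]
    - [0,0,-12,0,-155,10,1]

```text
clock: 6.47
tcp_pos: [0.4711, 0.1416, 0.1701]
orientation: [-2.572, -1.802, 0.003]
contact_force: [0.7, 0.2, -0.6]
grip_width: 0.0107
gripper_force: 32.6
```

Call:
servo_tool:
  commands:
    - [0,0,-3,0,-35,0,1]
    - [0,0,-6,0,-70,0,1]
    - [0,0,-9,0,-105,0,1]
    - [0,0,-12,0,-140,0,1]
    - [0,0,-14,0,-175,0,1]

```text
clock: 6.88
tcp_pos: [0.471, -0.0334, 0.1703]
orientation: [-2.773, -1.474, 0.003]
contact_force: [1.3, -0.4, -0.6]
grip_width: 0.0107
gripper_force: 32.6
```

Call:
servo_tool:
  commands:
    - [0,0,-3,0,-35,0,1]
    - [0,0,-6,0,-70,0,1]
    - [0,0,-9,0,-105,0,1]
    - [0,0,-12,0,-140,0,1]
    - [0,0,-14,-3,-170,0,1]

```text
clock: 7.3
tcp_pos: [0.4683, -0.2039, 0.1702]
orientation: [-2.933, -1.123, 0.003]
contact_force: [0.8, -0.2, -0.8]
grip_width: 0.0107
gripper_force: 32.6
```

Call:
servo_tool:
  commands:
    - [0,0,0,-5,-35,0,1]
    - [0,0,0,-7,-70,0,1]
    - [0,0,0,-7,-95,-10,1]
    - [0,0,0,-7,-105,-20,1]
    - [0,0,0,-7,-105,-30,1]

```text
clock: 7.72
tcp_pos: [0.4608, -0.3092, 0.1394]
orientation: [-2.934, -1.122, 0.003]
contact_force: [-0.6, 0.9, -1.0]
grip_width: 0.0107
gripper_force: 32.6
```

Call:
servo_tool:
  commands:
    - [0,0,0,0,0,-15,1]
    - [0,0,0,0,0,-25,1]
    - [0,0,0,0,0,-30,1]
    - [0,0,0,0,0,-30,1]
    - [0,0,0,0,0,-30,1]

```text
clock: 8.13
tcp_pos: [0.4625, -0.3055, 0.1111]
orientation: [-2.93, -1.131, 0.0]
contact_force: [-0.2, -0.6, -0.3]
grip_width: 0.0107
gripper_force: 32.6
```

```bash
python3 - <<'E'
from h import *
o=r.get_obs();M=R.from_rotvec(o['orientation']).as_matrix();print(o['clock'],o['tcp_pos'],M.round(3).tolist(),o['grip_width'])
c,im,d=grab('wrist','w_p2'); P=cloud(c,d); Z=P[...,2]
c2,i2,d2=grab('side','s_p2')
hsv=cv2.cvtColor(im,cv2.COLOR_BGR2HSV)
blue=(hsv[...,0]>100)&(hsv[...,0]<125)&(hsv[...,1]>120); white=(hsv[...,2]>130)&(hsv[...,1]<60)
zt=o['tcp_pos'][2]-.011+.045
w=np.zeros((400,640),bool); w[150:330,270:480]=1
m=(w&(white|blue)&(abs(Z-zt)<.006)).astype(np.uint8)
n,l,st,_=cv2.connectedComponentsWithStats(m); k=1+np.argmax(st[1:,4]); q=P[l==k]; print(st[k],np.percentile(q[:,2],[10,50,90]))
rr=lambda s:np.hypot(q[:,0]-s[0],q[:,1]-s[1])
s=least_squares(lambda s:rr(s)-.0295,o['tcp_pos'][:2]+.0295*M[:2,1],loss='soft_l1',f_scale=.003).x
print(s,s-o['tcp_pos'][:2],np.percentile(rr(s),[1,10,50,90,99]))
A=np.c_[q[:,:2],np.ones(len(q))];print('plane',np.linalg.lstsq(A,q[:,2],rcond=None)[0])
E
```

```text
8.1333 [ 0.46246037 -0.3055243   0.11114606] [[0.741, 0.672, -0.0], [0.672, -0.741, 0.001], [0.0, -0.001, -1.0]] 0.010732501812503447
[ 312  213  148  117 4938] [0.14412143 0.14503592 0.14585382]
[ 0.48219891 -0.32510417] [ 0.01973855 -0.01957987] [0.02444541 0.02540701 0.02936092 0.03266005 0.03365132]
plane [0.00058593 0.00678239 0.14679301]
```

Call:
servo_tool:
  commands:
    - [0,0,0,0,-2,-10,1]
    - [0,0,0,0,-2,-20,1]
    - [0,0,0,0,-2,-28,1]
    - [0,0,0,0,-2,-28,1]
    - [0,0,0,0,-2,-28,1]

```text
clock: 8.65
tcp_pos: [0.4617, -0.3083, 0.0823]
orientation: [-2.93, -1.129, 0.002]
contact_force: [0.7, 0.4, -1.0]
grip_width: 0.0109
gripper_force: 32.6
```

Call:
servo_tool:
  commands:
    - [0,0,0,0,0,-1.5,1]
    - [0,0,0,0,0,-3,1]
    - [0,0,0,0,0,-4,1]
    - [0,0,0,0,0,-4,1]
    - [0,0,0,0,0,-4,1]

```text
clock: 9.07
tcp_pos: [0.4623, -0.3086, 0.0794]
orientation: [2.932, 1.129, 0.0]
contact_force: [-0.0, 0.0, 0.1]
grip_width: 0.0106
gripper_force: 32.6
```

Call:
servo_tool:
  commands:
    - [0,0,0,0,0,-1,1]
    - [0,0,0,0,0,-1,1]
    - [0,0,0,0,0,-1,1]

```text
clock: 9.32
tcp_pos: [0.4625, -0.3087, 0.0792]
orientation: [2.931, 1.129, 0.0]
contact_force: [-2.8, 0.7, 6.5]
grip_width: 0.0111
gripper_force: 33.3
```

Call:
servo_tool:
  commands:
    - [0,0,0,0,0,0.5,0.85]
    - [0,0,0,0,0,0.5,0.7]
    - [0,0,0,0,0,0.5,0.6]
    - [0,0,0,0,0,0.5,0.5]
    - [0,0,0,0,0,0.5,0.5]

```text
clock: 9.73
tcp_pos: [0.4623, -0.3086, 0.0787]
orientation: [-2.932, -1.129, 0.0]
contact_force: [0.1, 0.1, 0.3]
grip_width: 0.0424
gripper_force: 0.0
```

Call:
servo_tool:
  commands:
    - [0,0,0,0,0,15,0.5]
    - [0,0,0,0,0,35,0.5]
    - [0,0,0,0,0,60,0.3]
    - [0,0,0,0,0,90,0]
    - [0,0,0,0,0,90,0]

```text
clock: 10.15
tcp_pos: [0.4653, -0.3101, 0.1741]
orientation: [2.925, 1.126, 0.009]
contact_force: [0.8, 0.9, -0.2]
grip_width: 0.0769
gripper_force: 0.0
```

Call:
servo_tool:
  commands:
    - [0,0,0,0,0,0,0]
    - [0,0,0,0,0,0,0]
    - [0,0,0,0,0,0,0]
    - [0,0,0,0,0,0,0]
    - [0,0,0,0,0,0,0]

```text
clock: 10.57
tcp_pos: [0.4617, -0.3083, 0.1677]
orientation: [-2.93, -1.129, 0.002]
contact_force: [-0.5, 0.2, 0.2]
grip_width: 0.0853
gripper_force: 0.0
```

```bash
python3 - <<'E'
from h import *
o=r.get_obs();M=R.from_rotvec(o['orientation']).as_matrix();print(o['clock'],o['tcp_pos'],M.round(3).tolist(),o['grip_width'])
c,im,d=grab('wrist','w_p3'); P=cloud(c,d); Z=P[...,2]
hsv=cv2.cvtColor(im,cv2.COLOR_BGR2HSV)
blue=(hsv[...,0]>100)&(hsv[...,0]<125)&(hsv[...,1]>120); white=(hsv[...,2]>130)&(hsv[...,1]<60)
m=((white|blue)&(abs(Z-.113)<.006)).astype(np.uint8)
n,l,st,_=cv2.connectedComponentsWithStats(m); k=1+np.argmax(st[1:,4]); q=P[l==k]; print(st[k],np.percentile(q[:,2],[10,50,90]))
rr=lambda s:np.hypot(q[:,0]-s[0],q[:,1]-s[1])
s=least_squares(lambda s:rr(s)-.0295,[.482,-.327],loss='soft_l1',f_scale=.003).x
print(s,s-o['tcp_pos'][:2],np.percentile(rr(s),[1,10,50,90,99]))
A=np.c_[q[:,:2],np.ones(len(q))];print('plane',np.linalg.lstsq(A,q[:,2],rcond=None)[0])
E
```

```text
10.5667 [ 0.46169967 -0.30828076  0.16771827] [[0.742, 0.671, -0.002], [0.671, -0.742, 0.001], [-0.001, -0.002, -1.0]] 0.08534476349469218
[ 317  174   89   84 2767] [0.11187386 0.11312182 0.11401762]
[ 0.48282497 -0.32752143] [ 0.0211253  -0.01924067] [0.02434555 0.02515348 0.02866865 0.03245707 0.03377662]
plane [0.00603607 0.00896307 0.11293859]
```

View pics/w_p3.png

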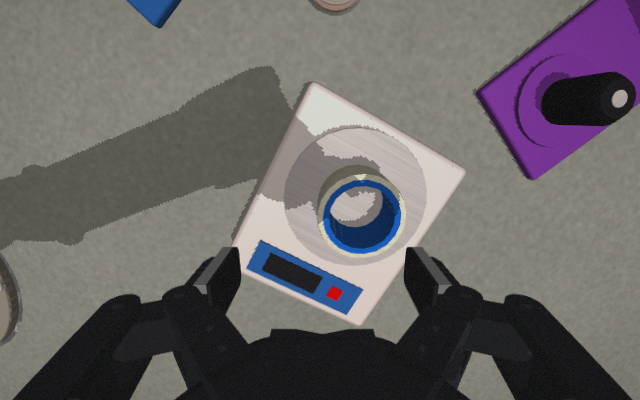

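The roll stands inside the pan at (362,215), upright. Waiting above it (released since ~9.6 s), then the outside grip.

Call:
servo_tool:
  commands:
    - [0,0,0,11,-10,0,0]
    - [0,0,0,21,-19,0,0]
    - [0,0,0,21,-19,0,0]
    - [0,0,0,21,-19,0,0]
    - [0,0,0,21,-19,0,0]

```text
clock: 11.03
tcp_pos: [0.4827, -0.3271, 0.1683]
orientation: [-2.931, -1.129, 0.001]
contact_force: [-0.4, 0.0, -0.1]
grip_width: 0.0855
gripper_force: 0.0
```

Call:
servo_tool:
  commands:
    - [0,0,0,0,0,-10,0]
    - [0,0,0,0,0,-20,0]
    - [0,0,0,0,0,-20,0]
    - [0,0,0,0,0,-20,0]
    - [0,0,0,0,0,-20,0]

```text
clock: 11.45
tcp_pos: [0.4831, -0.3274, 0.1485]
orientation: [-2.931, -1.129, 0.0]
contact_force: [0.1, -0.1, 0.8]
grip_width: 0.0853
gripper_force: 0.0
```

Call:
servo_tool:
  commands:
    - [0,0,0,0,0,0,0]
    - [0,0,0,0,0,0,0]
    - [0,0,0,0,0,0,0]

```text
clock: 11.7
tcp_pos: [0.4835, -0.3277, 0.1491]
orientation: [2.931, 1.129, 0.001]
contact_force: [-0.8, 0.3, -0.3]
grip_width: 0.0853
gripper_force: 0.0
```

Call:
servo_tool:
  commands:
    - [0,0,0,0,0,-15,0]
    - [0,0,0,0,0,-30,0]
    - [0,0,0,0,0,-45,0]
    - [0,0,0,0,0,-60,0]
    - [0,0,0,0,0,-60,0]

```text
clock: 12.12
tcp_pos: [0.4816, -0.3267, 0.0863]
orientation: [-2.928, -1.128, 0.004]
contact_force: [-0.8, 0.4, -0.4]
grip_width: 0.0858
gripper_force: 0.0
```

Call:
servo_tool:
  commands:
    - [0,0,0,0,0,-8,0]
    - [0,0,0,0,0,-15,0]
    - [0,0,0,0,0,-15,0]
    - [0,0,0,0,0,-15,0]
    - [0,0,0,0,0,-15,0]

```text
clock: 12.53
tcp_pos: [0.4836, -0.3278, 0.0743]
orientation: [2.931, 1.129, 0.001]
contact_force: [-0.1, 0.2, -0.3]
grip_width: 0.0854
gripper_force: 0.0
```

Call:
servo_tool:
  commands:
    - [0,0,0,0,0,0,0.1]
    - [0,0,0,0,0,0,0.15]
    - [0,0,0,0,0,0,0.2]
    - [0,0,0,0,0,0,0.4]
    - [0,0,0,0,0,0,0.6]
  force: 30

```text
clock: 12.95
tcp_pos: [0.4835, -0.3278, 0.0747]
orientation: [2.931, 1.129, 0.001]
contact_force: [0.1, 0.4, 5.9]
grip_width: 0.0682
gripper_force: 32.5
```

Call:
servo_tool:
  commands:
    - [0,0,0,0,0,0,1]
    - [0,0,0,0,0,0,1]
    - [0,0,0,0,0,0,1]
    - [0,0,0,0,0,0,1]

```text
clock: 13.28
tcp_pos: [0.4836, -0.3278, 0.0747]
orientation: [2.931, 1.129, 0.001]
contact_force: [-1.2, 0.7, 4.9]
grip_width: 0.0683
gripper_force: 32.5
```

Gripped. Lift and travel above the spindle.

Call:
servo_tool:
  commands:
    - [0,0,0,0,0,10,1]
    - [0,0,0,0,0,25,1]
    - [0,0,0,0,0,45,1]
    - [0,0,0,0,0,65,1]
    - [0,0,0,0,0,80,1]

```text
clock: 13.7
tcp_pos: [0.4837, -0.3278, 0.156]
orientation: [2.931, 1.129, 0.002]
contact_force: [1.0, 0.3, -0.8]
grip_width: 0.0684
gripper_force: 34.1
```

Call:
servo_tool:
  commands:
    - [0,0,0,0,15,0,1]
    - [0,0,0,5,40,0,1]
    - [0,0,0,12,75,0,1]
    - [0,0,0,20,110,0,1]
    - [0,0,0,28,145,0,1]

```text
clock: 14.12
tcp_pos: [0.5106, -0.1801, 0.1534]
orientation: [-2.931, -1.128, 0.001]
contact_force: [0.3, 1.1, -1.5]
grip_width: 0.0684
gripper_force: 34.1
```

Call:
servo_tool:
  commands:
    - [0,0,0,7,35,0,1]
    - [0,0,0,14,70,0,1]
    - [0,0,0,20,105,0,1]
    - [0,0,0,22,135,0,1]
    - [0,0,0,22,155,0,1]

```text
clock: 14.53
tcp_pos: [0.5326, -0.0224, 0.1535]
orientation: [-2.927, -1.135, -0.001]
contact_force: [0.3, -0.5, -0.2]
grip_width: 0.0679
gripper_force: 34.1
```

Call:
servo_tool:
  commands:
    - [0,0,0,0,8,0,1]
    - [0,0,0,0,8,0,1]
    - [0,0,0,0,8,0,1]
    - [0,0,0,0,8,0,1]
    - [0,0,0,0,8,0,1]

```text
clock: 14.95
tcp_pos: [0.5331, -0.0217, 0.1536]
orientation: [2.933, 1.124, -0.001]
contact_force: [0.8, 0.1, -0.0]
grip_width: 0.0684
gripper_force: 34.1
```

Call:
servo_tool:
  commands:
    - [0,0,0,0,0,0,1]
    - [0,0,0,0,0,0,1]

```text
clock: 15.12
tcp_pos: [0.5332, -0.0207, 0.1537]
orientation: [2.933, 1.126, -0.0]
contact_force: [-0.1, -0.6, -0.4]
grip_width: 0.0684
gripper_force: 34.1
```

```bash
cat > m.py <<'E'
from h import *
import sys
def rollfit(fn,off=-.007):
    o=r.get_obs();M=R.from_rotvec(o['orientation']).as_matrix();print(o['clock'],o['tcp_pos'].round(4),abs(o['qvel']).max().round(3),M[:,2].round(4),o['grip_width'].round(4))
    c,im,d=grab('wrist',fn); P=cloud(c,d); Z=P[...,2]
    hsv=cv2.cvtColor(im,cv2.COLOR_BGR2HSV)
    blue=(hsv[...,0]>100)&(hsv[...,0]<125)&(hsv[...,1]>120); white=(hsv[...,2]>110)&(hsv[...,1]<60)
    zt=o['tcp_pos'][2]+off+.045
    g=np.hypot(P[...,0]-o['tcp_pos'][0],P[...,1]-o['tcp_pos'][1])<.045
    m=(g&(white|blue)&(abs(Z-zt)<.006)).astype(np.uint8)
    n,l,st,_=cv2.connectedComponentsWithStats(m); k=1+np.argmax(st[1:,4]); q=P[l==k]; print(st[k],np.percentile(q[:,2],[10,50,90]).round(4),'exp',zt)
    rr=lambda s:np.hypot(q[:,0]-s[0],q[:,1]-s[1])
    s=least_squares(lambda s:rr(s)-.0295,o['tcp_pos'][:2],loss='soft_l1',f_scale=.003).x
    print('roll',s.round(4),(s-o['tcp_pos'][:2]).round(4),np.percentile(rr(s),[1,10,50,90,99]).round(4))
    A=np.c_[q[:,:2],np.ones(len(q))];print('plane',np.linalg.lstsq(A,q[:,2],rcond=None)[0].round(4))
    h=(hsv[...,2]<90)&(Z>.076)&(Z<.084)&g
    return c,im,d,P,o
E
python3 - <<'E'
from m import *
c,im,d,P,o=rollfit('w_s1'); cs,i2,d2=grab('side','s_s1')
cv2.imwrite('pics/s1.png',np.hstack([cv2.resize(im,(480,300)),cv2.resize(i2[110:290,230:422],(320,300))]))
E
```

```text
Traceback (most recent call last):
  File "m.py", line 4, in rollfit
    o=r.get_obs();M=R.from_rotvec(o['orientation']).as_matrix();print(o['clock'],o['tcp_pos'].round(4),abs(o['qvel']).max().round(3),M[:,2].round(4),o['grip_width'].round(4))
                                                                                                                                                     ^^^^^^^^^^^^^^^^^^^^^
AttributeError: 'float' object has no attribute 'round'
```

```bash
sed -i "s/,o\['grip_width'\].round(4)//" m.py
python3 - <<'E'
from m import *
c,im,d,P,o=rollfit('w_s1'); cs,i2,d2=grab('side','s_s1')
cv2.imwrite('pics/s1.png',np.hstack([cv2.resize(im,(480,300)),cv2.resize(i2[110:290,230:422],(320,300))]))
E
```

```text
15.1167 [ 0.5332 -0.0207  0.1537] 0.007 [-1.e-04 -3.e-04 -1.e+00]
[ 245  217  154  120 6952] [0.1892 0.192  0.1929] exp 0.19173942922107567
roll [ 0.5329 -0.0199] [-0.0003  0.0008] [0.0236 0.0248 0.0286 0.0323 0.0334]
plane [0.0074 0.0043 0.1876]
```

View pics/s1.png

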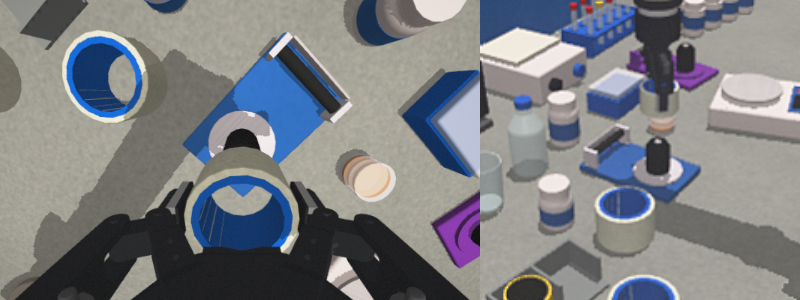

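The wrist half shows the roll level in the fingers at (242,215) with the spindle behind it at (240,145); the side half shows it hovering. Cross-checking spindle centre in this view and the side view.

```bash
python3 - <<'E'
from m import *
c,im,d=load('w_s1'); P=cloud(c,d); Z=P[...,2]; hsv=cv2.cvtColor(im,cv2.COLOR_BGR2HSV)
w=np.zeros((400,640),bool); w[140:215,270:375]=1
m=(w&(hsv[...,1]<60)&(hsv[...,2]>110)&(Z>.012)&(Z<.028)).astype(np.uint8)
ct=np.vstack([x[:,0] for x in cv2.findContours(m,0,cv2.CHAIN_APPROX_NONE)[0]])
p=onplane(c,ct,.02)[:,:2]; f=lambda q:np.hypot(p[:,0]-q[0],p[:,1]-q[1])-.0455
keep=f([.5338,-.019])>-.005; p=p[keep]; s=least_squares(f,[.5338,-.019],loss='soft_l1',f_scale=.001).x
print('disc',s.round(4),len(p),abs(f(s)).mean())
for n in ['side0','s_s1']:
    c,im,d=load(n); P=cloud(c,d); Z=P[...,2]; hsv=cv2.cvtColor(im,cv2.COLOR_BGR2HSV)
    near=np.hypot(P[...,0]-.534,P[...,1]+.019)<.06
    for a,b in [(.03,.065)]:
        q=P[near&(hsv[...,2]<90)&(hsv[...,1]<120)&(Z>a)&(Z<b)]
        g=lambda s:np.hypot(q[:,0]-s[0],q[:,1]-s[1])-.0225
        s=least_squares(g,[.534,-.019],loss='soft_l1',f_scale=.001).x; print(n,'shaft',len(q),s.round(4),abs(g(s)).mean())
    q=P[near&(Z>.155)&(Z<.185)&(hsv[...,1]<60)&(hsv[...,2]>90)]
    if len(q)>20:
        g=lambda s:np.hypot(q[:,0]-s[0],q[:,1]-s[1])-.034
        s=least_squares(g,[.534,-.019],loss='soft_l1',f_scale=.001).x; print(n,'roll',len(q),s.round(4),abs(g(s)).mean())
E
```

```text
disc [ 0.5342 -0.0195] 169 0.0004179614332414855
side0 shaft 139 [ 0.5321 -0.0216] 0.001121208995084444
s_s1 shaft 135 [ 0.5319 -0.0214] 0.0011727790177637912
s_s1 roll 179 [ 0.5294 -0.0224] 0.0019383828046621878
```

Call:
servo_tool:
  commands:
    - [0,0,0,1.5,0.5,-15,1]
    - [0,0,0,1.5,0.5,-30,1]
    - [0,0,0,1.5,0.5,-45,1]
    - [0,0,0,1.5,0.5,-60,1]
    - [0,0,0,1.5,0.5,-60,1]

```text
clock: 15.63
tcp_pos: [0.5328, -0.0195, 0.0913]
orientation: [-2.93, -1.128, 0.007]
contact_force: [-0.2, 0.1, -0.3]
grip_width: 0.068
gripper_force: 34.3
```

Call:
servo_tool:
  commands:
    - [0,0,0,0,0,-5,1]
    - [0,0,0,0,0,-10,1]
    - [0,0,0,0,0,-15,1]
    - [0,0,0,0,0,-15,1]
    - [0,0,0,0,0,-15,1]

```text
clock: 16.05
tcp_pos: [0.5348, -0.0191, 0.0789]
orientation: [2.932, 1.129, 0.0]
contact_force: [0.1, 0.2, -0.8]
grip_width: 0.0681
gripper_force: 34.3
```

```bash
python3 - <<'E'
from m import *
o0=r.get_obs(); print(o0['contact_force'],o0['moment'])
c,im,d,P,o=rollfit('w_s2'); Z=P[...,2]; hsv=cv2.cvtColor(im,cv2.COLOR_BGR2HSV)
g=np.hypot(P[...,0]-o['tcp_pos'][0],P[...,1]-o['tcp_pos'][1])<.022
m=g&(Z>.076)&(Z<.084); print('top',m.sum(), hull_circle(c,m,.08) if m.sum()>60 else 0)
E
```

```text
[ 0.10930309  0.24789637 -0.77035735] [ 0.05671816 -0.01976033  0.01531866]
16.05 [ 0.5348 -0.0191  0.0789] 0.005 [ 1.e-04 -0.e+00 -1.e+00]
[ 245  218  154  119 6967] [0.1144 0.1172 0.118 ] exp 0.11691885546960419
roll [ 0.5344 -0.0184] [-0.0004  0.0007] [0.0236 0.0248 0.0286 0.0324 0.0335]
plane [0.0063 0.0041 0.1134]
top 1731 (array([ 0.5311, -0.0219,  0.0136]), 147, np.float64(0.0019), array([ 291,  245,   64,   37, 1731], dtype=int32))
```

Call:
servo_tool:
  commands:
    - [0,0,0,0,0,-3,1]
    - [0,0,0,0,0,-6,1]
    - [0,0,0,0,0,-9,1]
    - [0,0,0,0,0,-12,1]
    - [0,0,0,0,0,-12,1]

```text
clock: 16.52
tcp_pos: [0.5343, -0.0191, 0.0661]
orientation: [-2.931, -1.129, 0.002]
contact_force: [-0.3, 0.5, -1.6]
grip_width: 0.068
gripper_force: 34.3
```

```bash
python3 - <<'E'
from m import *
o0=r.get_obs(); print(o0['contact_force'],o0['moment'])
c,im,d,P,o=rollfit('w_s3'); Z=P[...,2]
g=np.hypot(P[...,0]-.534,P[...,1]+.019)<.024
m=g&(abs(Z-.08)<.0015); q=P[m]; print(m.sum())
u=q[:,:2]; t=-R.from_rotvec(o['orientation']).as_matrix()[:2,0]; y=R.from_rotvec(o['orientation']).as_matrix()[:2,1]
a=-u@t; b=u@y  # a along tool x (visible far edge), b across
e=[]
for lo in np.arange(b.min()+.002,b.max()-.002,.002):
    s=(b>=lo)&(b<lo+.002)
    if s.sum()>3: e.append([np.percentile(a[s],97),lo+.001])
e=np.array(e); f=lambda s:np.hypot(e[:,0]-s[0],e[:,1]-s[1])-.016
p0=np.array([.534,-.019]); s=least_squares(f,[-p0@t,p0@y],loss='soft_l1',f_scale=.001).x
print('top',(-t*s[0]+y*s[1]).round(4),abs(f(s)).mean().round(5),'b mid',(b.min()+b.max())/2,np.ptp(b))
E
```

```text
[-0.25368199  0.48067683 -1.62709402] [ 0.01566518 -0.03895562  0.00146503]
16.5167 [ 0.5343 -0.0191  0.0661] 0.013 [-0.0011  0.     -1.    ]
[ 245  217  154  120 6998] [0.1013 0.1043 0.1052] exp 0.10407244962525597
roll [ 0.5339 -0.0184] [-0.0003  0.0008] [0.0236 0.0248 0.0286 0.0324 0.0335]
plane [0.0064 0.0056 0.1005]
2401
top [ 0.5318 -0.0222] 0.00101 b mid 0.37606911224952766 0.040335246747013276
```

Past the taper with no side force; continuing down.

Call:
servo_tool:
  commands:
    - [0,0,0,0,0,-4,1]
    - [0,0,0,0,0,-8,1]
    - [0,0,0,0,0,-12,1]
    - [0,0,0,0,0,-16,1]
    - [0,0,0,0,0,-16,1]

```text
clock: 16.98
tcp_pos: [0.5341, -0.0192, 0.0498]
orientation: [-2.931, -1.129, 0.002]
contact_force: [-0.8, -0.1, -1.2]
grip_width: 0.0684
gripper_force: 34.3
```

Call:
servo_tool:
  commands:
    - [0,0,0,0,0,-4,1]
    - [0,0,0,0,0,-8,1]
    - [0,0,0,0,0,-12,1]
    - [0,0,0,0,0,-16,1]
    - [0,0,0,0,0,-16,1]

```text
clock: 17.4
tcp_pos: [0.5342, -0.0192, 0.0339]
orientation: [-2.931, -1.129, 0.002]
contact_force: [1.0, -0.3, -0.6]
grip_width: 0.0682
gripper_force: 34.3
```

Call:
servo_tool:
  commands:
    - [0,0,0,0,0,-1.5,1]
    - [0,0,0,0,0,-3,1]
    - [0,0,0,0,0,-4,1]
    - [0,0,0,0,0,-4,1]
    - [0,0,0,0,0,-4,1]

```text
clock: 17.82
tcp_pos: [0.5348, -0.0191, 0.0309]
orientation: [2.932, 1.129, 0.0]
contact_force: [-0.3, 0.2, -1.2]
grip_width: 0.0685
gripper_force: 34.3
```

Call:
servo_tool:
  commands:
    - [0,0,0,0,0,-1,1]
    - [0,0,0,0,0,-2,1]
    - [0,0,0,0,0,-3,1]
    - [0,0,0,0,0,-3,1]
    - [0,0,0,0,0,-3,1]

```text
clock: 18.23
tcp_pos: [0.5347, -0.0191, 0.0277]
orientation: [-2.932, -1.129, 0.0]
contact_force: [0.8, 0.0, -1.2]
grip_width: 0.0684
gripper_force: 34.3
```

Call:
servo_tool:
  commands:
    - [0,0,0,0,0,-1,1]
    - [0,0,0,0,0,-1,1]
    - [0,0,0,0,0,-1,1]

```text
clock: 18.48
tcp_pos: [0.5348, -0.0191, 0.0268]
orientation: [2.932, 1.129, -0.0]
contact_force: [-0.4, -0.4, -0.7]
grip_width: 0.0681
gripper_force: 34.3
```

Call:
servo_tool:
  commands:
    - [0,0,0,0,0,-0.7,1]
    - [0,0,0,0,0,-0.7,1]
    - [0,0,0,0,0,-0.7,1]

```text
clock: 18.73
tcp_pos: [0.5348, -0.0191, 0.0266]
orientation: [2.931, 1.129, -0.0]
contact_force: [-3.6, -0.5, 5.7]
grip_width: 0.0681
gripper_force: 34.8
```

Seated on the disc (5.7 N). Release and retreat.

Call:
servo_tool:
  commands:
    - [0,0,0,0,0,0.3,0.15]
    - [0,0,0,0,0,0.3,0.08]
    - [0,0,0,0,0,0.3,0]
    - [0,0,0,0,0,0.3,0]
    - [0,0,0,0,0,0.3,0]

```text
clock: 19.15
tcp_pos: [0.5348, -0.0191, 0.0263]
orientation: [-2.932, -1.129, -0.0]
contact_force: [0.4, -0.2, 0.1]
grip_width: 0.0855
gripper_force: 0.0
```

Call:
servo_tool:
  commands:
    - [0,0,0,0,0,15,0]
    - [0,0,0,0,0,35,0]
    - [0,0,0,0,0,60,0]
    - [0,0,0,0,0,90,0]
    - [0,0,0,0,0,120,0]

```text
clock: 19.57
tcp_pos: [0.5342, -0.0191, 0.1472]
orientation: [-2.931, -1.129, 0.002]
contact_force: [0.3, -0.2, -1.2]
grip_width: 0.0852
gripper_force: 0.0
```

Call:
servo_tool:
  commands:
    - [0,0,0,-30,-20,10,0]
    - [0,0,0,-40,-40,10,0]
    - [0,0,0,-40,-40,10,0]
    - [0,0,0,-40,-40,10,0]
    - [0,0,0,-40,-40,10,0]

```text
clock: 19.98
tcp_pos: [0.495, -0.0588, 0.1564]
orientation: [-2.932, -1.129, -0.001]
contact_force: [0.3, 0.5, -0.3]
grip_width: 0.0856
gripper_force: 0.0
```

```bash
python3 - <<'E'
from m import *
o=r.get_obs(); print(o['clock'],o['tcp_pos'])
c,im,d=grab('wrist','w_end'); cs,i2,d2=grab('side','s_end'); P=cloud(c,d); Z=P[...,2]; hsv=cv2.cvtColor(im,cv2.COLOR_BGR2HSV)
g=np.hypot(P[...,0]-.534,P[...,1]+.019)<.045
for lo,hi,n in [(.055,.072,'rim')]:
    m=g&(hsv[...,2]>120)&(hsv[...,1]<70)&(Z>lo)&(Z<hi); print(n,m.sum(),np.percentile(P[m][:,2],[10,50,90]).round(4),P[m].mean(0).round(4))
print('max z',Z[g].max())
cv2.imwrite('pics/end.png',np.hstack([cv2.resize(im,(480,300)),cv2.resize(i2[110:290,230:422],(320,300))]))
E
```

```text
19.9833 [ 0.49503704 -0.05883039  0.15640418]
rim 1192 [0.0639 0.0648 0.0657] [ 0.5351 -0.0179  0.0648]
max z 0.29908469992819897
```

View pics/end.png

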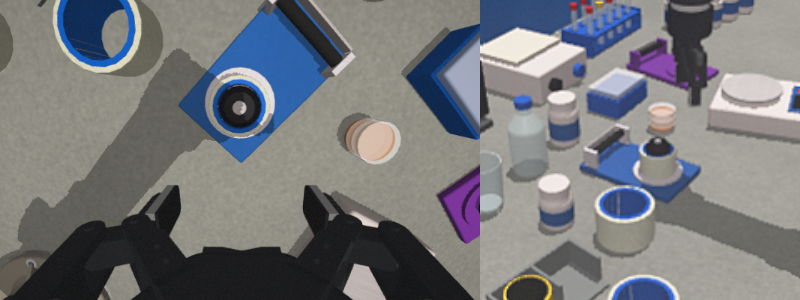

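The roll sits on the blue unwinder's spindle (wrist half (240,105)). Its rim is at z = 65 mm, so it is fully home, and the gripper is clear.

```bash
python3 -c "
from bench import r
print(r.hand_in())"
```

```text
the job is handed in; nothing more can be done
None
```

The white roll stood on the balance pan, released for nearly 3 s, and is now fully home on the blue unwinder's disc with the gripper clear; I handed the job in at about 20 s.

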